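# Load the loupe into the lens wheel and index it over the stones

## Robot

A 7-joint arm with a two-finger parallel gripper is mounted at the origin on a cart in front of the work surface, level with it; the furniture and walls round the work are solid. World frame = base frame: x ahead of the robot, y to its left, z up, the work surface at z = 0. Lengths are in mm, angles in degrees, forces in N, time in s.
With the tool pointing down it reaches from about 425 to 925 mm from the base axis. Payload 6.8 kg.
Tool frame: the origin (TCP) lies on the centre line of the jaws, within the pads' length; the fingertips stand 14 mm ahead of it and the grasp point (between the pads) lies 5 mm behind it; z points along the fingers, y is the line along which they close (so a half turn about z gives the same grasp; the last joint's range is limited). The gripper opens to 88 mm and grips with 3 to 60 N. Pads are 20 mm wide; open, the fingers measure 115 mm over their backs; the gripper's body (75 mm by 178 mm) begins 61 mm behind the grasp point.
Start: joints at [69.15, 27.33, 1.283, 89.118, -0.659, 63.558, -4.761], TCP at [170.797, -653.051, 211.764] pointing down, gripper open.
Joint ranges: [-169.35, 169.35], [-19.33, 120.38], [-80.79, 83.38], [13.8, 139.57], [-78.32, 258.32], [9.67, 109.79], [-169.56, 169.56]. Speed limits (degrees/s): [136.94, 136.94, 180, 180, 180, 180, 180].

## Interface

Orientations are given as a 3x3 rotation matrix whose columns are the frame's x, y, z axes.
In Python, from workcell import r gives the robot as it stands.
- The arm moves only by the tool drive_tool, never from a script. Its arguments are lists of equal length, an entry for each row: "dr": the turn, a rotation vector about the world's x, y, z in units of 6 degrees (1.0 is 6 degrees), a list of three; "dp": the shift along the world's x, y, z in units of 40 mm (1.0 is 40 mm), a list of three; "claw": the opening, from 0 (shut) to 1 (fully open). A call has exactly 10 rows; each row shifts and turns the commanded pose from where the row before left it; what a row does not reach is not made up. A row lasts 1/10 s, in which the tool goes at most 50 mm and 8.59 degrees, less where a joint would pass 70% of its speed; a pose out of reach is approached as far as the arm can. A call is refused whole if a number of a shift passes 1 or a number of a turn 1, either way. A call with a gripper value outside its range is refused whole. The fingers move at their own pace and stop on an object; the grip force is fixed at half the most. Time passes only in rows, so rows that do not move let the fingers close, or fill a call up. It gives the time, the measured TCP pose, the force, the opening and the grip force at its end, in the units of the state.
- r.get_obs(): the state, without advancing time (a new reading comes with each control period).
- r.capture(name): name is "side" or "top"; returns a dict with "img" (384x512x3 uint8, red, green, blue), "mtx" (3x3 intrinsics, pixels), "rvec" (rotation vector, rad) and "tvec" (3), from world to camera coordinates, as OpenCV has them. Camera axes: x right, y down, z forward; pixel columns grow to the right and rows downward; lengths in mm; the calibration is good to about 2 mm. A picture is of the moment at which its call begins. There is no depth.
- r.close_job(): hands the job in; it is judged then, once.
The state is a dict: "clock": time; "q": joint angles; "dq": joint speeds; "tau": joint torques, N m; "position": TCP position; "eef_rot": TCP orientation; "wrist_force": force on the tool from outside, world axes, zero at the start; "wrist_torque": the same for the moment, N m; "grip_width": finger opening in mm; "finger_force": force on a finger pad.
Only numpy, scipy, OpenCV 4.12 (cv2) and the standard library are available. Lean on these libraries where they do the work, as an engineer would, in place of code of your own. Each camera call takes 0.05 s, during which the arm holds its last target. There are 200 camera calls.

## Task

Lower the black loupe, flange down, into the empty seat of the lens wheel that stands at the brass loading pointer, and let go of it. Then turn the wheel one click, and no further, so that the loupe comes to rest over the dish of stones. Do not drop the loupe, and leave the flux pot, the wooden box and the dark tin where they are.

Things in the scene. Friction and masses are not known exactly. Their poses are not given: they have to be found in the camera images.
- loupe_center (a point): centre (16 mm above its underside) of the loose black watchmaker's loupe, standing upright on its flange on the bench; 32 mm high: flange 38 mm across and up to 9 mm high, above it a plain round barrel 24 mm across up to the top; grasp the barrel above the flange. z axis up along the barrel. About 40 g
- loupe: the same loupe; origin at the centre of its underside, z axis up along the barrel
- load_seat (a point): ledge centre, about 49 mm above the bench, of the loading seat: the empty cup next to the brass pointer at the start; it turns with the wheel, 55 mm from its axis. The seat is a round recess 41.6 mm across and 6 mm deep from rim to ledge, with a 28 mm view hole. z axis up
- stand: the fixed stand: round dark foot 160 mm across, a brass pointer (thin post, below the cups' rim) at its edge marking the loading place, a dish of stones on it; above, the lens wheel, a flat aluminium rosette of six round cups on an upright axis, three holding fixed flat lenses, three empty. Origin on the axis at bench height. Beware the bench lamp, 0.4 m high, far to its right
- view (a point): fixed point over the dish of stones (61 mm across, standing on the foot under the wheel), at ledge height: where the ledge centre of the loaded seat is after one click. It lies 60 degrees anticlockwise (seen from above) of the loading seat, round the wheel's axis
- knob (a point): middle of the black bar grip on the wheel's axis, 88 mm above the bench; the bar is 44 mm long along this point's x axis, 14 mm wide along its y axis, 26 mm high (75 to 101 mm above the bench), and stands on a 16 mm post. It is fixed to the wheel and turns with it
- wheel (a joint): angle of the lens wheel, rad: 0 at the start, growing anticlockwise seen from above. A sprung detent holds it at every 1.047 rad (60 degrees); leaving or entering a click takes about 0.17 N m; between clicks it turns with slight friction and stays where left. Close to a click (0.1 rad) it is drawn home. It can turn either way
- flux_pot: bystander: round glass pot with white lid, 45 mm across, 25 mm high; origin at the centre of its underside
- wood_box: bystander: dark wooden box 45 x 75 x 26 mm; origin at the centre of its underside
- tin: bystander: dark tin 58 x 87 x 30 mm; origin at the centre of its underside
Not all that is in view belongs to the job. Several things look just like the loupe: the one meant starts farthest to the robot's left.

How it is judged:
By the outcome, as a careful person would: the job done as asked, in the order asked, and still so for the second after the job is handed in, with the robot touching nothing.
It also fails if it takes over 58 s, if anything falls off the work surface, if the arm or the gripper's body presses on something with over 40 N, if the wrist force passes 120 N, or if a joint passes its speed limit or range.

## Working session

There is one attempt and no reset: what is moved stays moved. The work goes in short steps, Python scripts to look and compute and a tool call to move; the robot and the scene stay as the last step left them, time stands still between calls to the robot, and variables do not carry over. Pictures are saved under pics/ and viewed, at most 10 in all, crops included, and the job is handed in when it is done.

Besides the shell and the picture viewer there is one more tool, called as name(argument=value, ...), one argument or row to a line, values as JSON. drive_tool: Moves the arm, as the interface text tells. Its arguments: {"type":"object","properties":{"dr":{"type":"array"},"dp":{"type":"array"},"claw":{"type":"array"}},"required":["dr","dp","claw"]}

```bash
mkdir -p pics; cat > h.py <<'E'
import numpy as np,cv2
from workcell import r
def cap(n,f=None):
    c=r.capture(n)
    if f: cv2.imwrite('pics/'+f,cv2.cvtColor(c['img'],cv2.COLOR_RGB2BGR))
    return c
def ray(c,uv):
    R=cv2.Rodrigues(np.array(c['rvec'],float))[0];t=np.array(c['tvec'],float).ravel()
    p=cv2.undistortPoints(np.array([[uv]],float),np.array(c['mtx'],float),None).ravel()
    return -R.T@t, R.T@np.array([p[0],p[1],1])
def onz(c,uv,z):
    o,d=ray(c,uv); return o+d*(z-o[2])/d[2]
def proj(c,P):
    return cv2.projectPoints(np.array(P,float).reshape(-1,3),np.array(c['rvec'],float),np.array(c['tvec'],float),np.array(c['mtx'],float),None)[0].reshape(-1,2)
E
python3 - <<'E'
from h import *
a=cap('top','top0.png');b=cap('side','side0.png')
for c in(a,b): print(ray(c,(256,192)),c['mtx'])
o=r.get_obs();print(o['clock'],o['position'],o['eef_rot'],o['grip_width'])
E
```

```text
(array([ 439.58876982,  241.2123697 , 1051.03549301]), array([ 0.17806784,  0.01031737, -0.98405516])) [[491.46720522   0.         251.35039105]
 [  0.         491.46720522 196.65377921]
 [  0.           0.           1.        ]]
(array([ 629.70191502, -503.37019873,  529.4810328 ]), array([-0.02214839,  0.85801165, -0.51336607])) [[391.23782702   0.         260.15329389]
 [  0.         391.23782702 196.03892383]
 [  0.           0.           1.        ]]
0.1 [ 170.60119886 -652.51167163  210.90769008] [[ 9.67459774e-01  2.53024271e-01 -5.50968027e-04]
 [ 2.53024827e-01 -9.67458589e-01  1.52156996e-03]
 [-1.48044620e-04 -1.61146632e-03 -9.99998691e-01]] 87.73697549516287
```

View pics/top0.png

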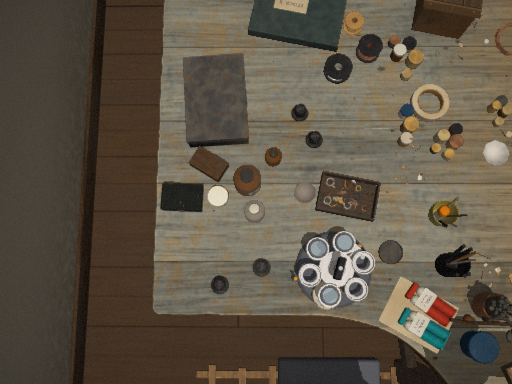

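View pics/side0.png

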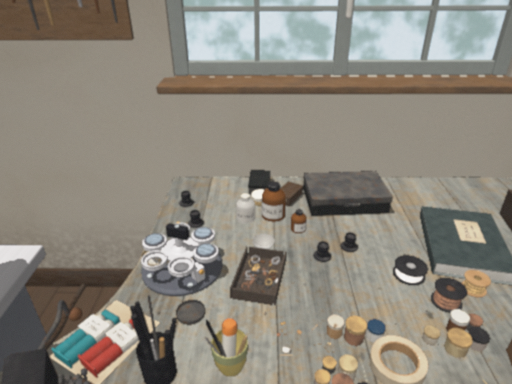

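Top view: the wheel is near (335,269). The loupe-like things are at (300,112), (314,138), (262,267) and (220,284). I'll measure them and enlarge the crops.

```bash
python3 - <<'E'
from h import *
a=cap('top');b=cap('side')
for uv in[(300,112),(314,138),(262,267),(220,284)]: print('top',uv,onz(a,uv,16).round())
for uv in[(322,251),(350,241),(195,218),(186,199)]: print('side',uv,onz(b,uv,16).round())
for uv in [(335,269),(295,277),(218,196),(182,197),(209,163)]: print(uv,onz(a,uv,49).round(), onz(a,uv,25).round())
I=cv2.cvtColor(a['img'],cv2.COLOR_RGB2BGR);J=cv2.cvtColor(b['img'],cv2.COLOR_RGB2BGR)
c1=cv2.resize(I[225:315,195:385],None,fx=4,fy=4,interpolation=cv2.INTER_CUBIC)
c2=cv2.resize(J[170:300,130:320],None,fx=4,fy=4,interpolation=cv2.INTER_CUBIC)
cv2.imwrite('pics/c1.png',c1);cv2.imwrite('pics/c2.png',c2)
E
```

```text
top (300, 112) [806. 156.  16.]
top (314, 138) [746. 126.  16.]
top (262, 267) [468. 239.  16.]
top (220, 284) [433. 326.  16.]
side (322, 251) [747. 121.  16.]
side (350, 241) [810. 154.  16.]
side (195, 218) [469. 237.  16.]
side (186, 199) [434. 320.  16.]
(335, 269) [464.  92.  49.] [464.  89.  25.]
(295, 277) [447. 173.  49.] [448. 171.  25.]
(218, 196) [612. 330.  49.] [617. 333.  25.]
(182, 197) [610. 405.  49.] [614. 409.  25.]
(209, 163) [683. 350.  49.] [688. 353.  25.]
```

View pics/c1.png

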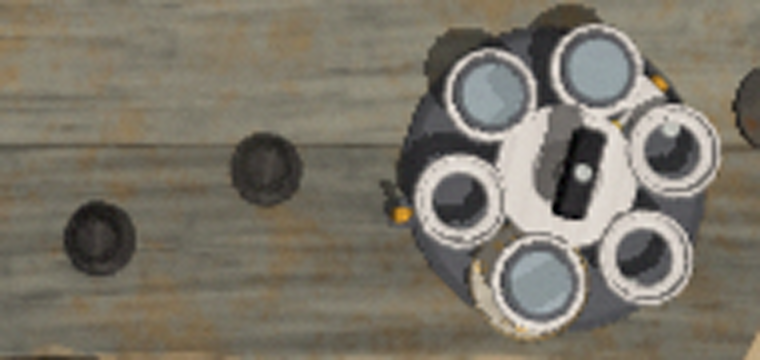

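View pics/c2.png

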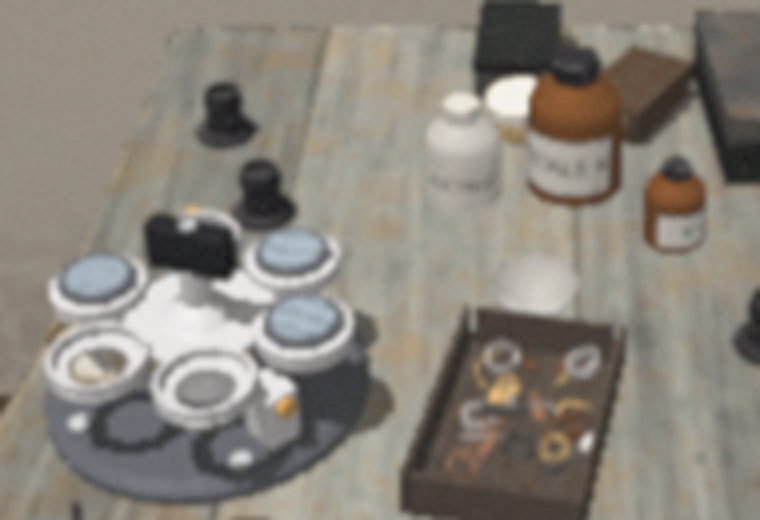

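The target is the candidate at top (220,284) / side (186,199), world about (433,323), which has the largest y (robot's left). Crop c1 shows it standing upright. The left cup, top px about (310,275), is the empty seat at the brass pointer. The dish shows under the cup 60° anticlockwise from it. Before I move, I'll locate the lamp and fit the wheel.

```bash
python3 - <<'E'
from h import *
a=cap('top');b=cap('side')
I=cv2.cvtColor(a['img'],cv2.COLOR_RGB2BGR);J=cv2.cvtColor(b['img'],cv2.COLOR_RGB2BGR)
cv2.imwrite('pics/lamp.png',np.hstack([cv2.resize(I[264:384,362:512],(400,320)),cv2.resize(J[234:384,0:190],(400,320))]))
q=lambda x,y:(195+(x+.5)/4-.5,225+(y+.5)/4-.5)
C=[onz(a,q(*p),55) for p in[(460,201),(491,94),(597,65),(673,151),(645,258),(538,285)]]
C=np.array(C)[:,:2];m=C.mean(0);print(m);d=C-m
z=(d[:,0]+1j*d[:,1]);print(abs(z),np.degrees(np.angle(z)))
ph=np.angle((z*np.exp(1j*np.pi/3*np.arange(6))).sum());print(np.degrees(ph), m+55*np.array([np.cos(ph),np.sin(ph)]))
K=[onz(a,q(*p),101)[:2] for p in[(572,214),(588,130)]];print(K,np.mean(K,0),K[1]-K[0])
# side cups
s=lambda x,y:(130+(x+.5)/4-.5,170+(y+.5)/4-.5)
for p in[(97,276),(100,361),(206,388),(304,323),(293,251)]: print(onz(b,s(*p),55)[:2].round(1))
# loupe by dark blob
g=I[270:298,206:234].astype(int).max(2); mk=(g<70).astype(np.uint8)
n,l,st,ce=cv2.connectedComponentsWithStats(mk);k=1+st[1:,4].argmax();print(st[k],ce[k]);u=ce[k]+[206,270];print(u,onz(a,u,6),onz(a,u,32))
g=J[185:212,175:202].astype(int).max(2); mk=(g<70).astype(np.uint8)
n,l,st,ce=cv2.connectedComponentsWithStats(mk);k=1+st[1:,4].argmax();print(st[k]);u=ce[k]+[175,185];print(u,onz(b,u,14))
E
```

```text
[464.67740978  90.38440425]
[55.26430833 54.91306721 57.4185364  54.42043135 55.19015069 56.21366189] [ 103.60017668   42.7740393   -16.51776452  -77.10489892 -137.29715324
  163.68028429]
103.19369593110741 [452.12400359 143.93262544]
[array([445.2335948 ,  95.56149335]), array([484.92978552,  86.92455759])] [465.08169016  91.24302547] [39.69619072 -8.63693575]
[411.2 109.2]
[428.   45.8]
[480.1  27.9]
[518.2  73.7]
[505.3 130.3]
[  5   5  18  19 251] [13.39043825 14.35059761]
[219.39043825 284.35059761] [431.90291303 328.39851643   6.        ] [432.0941336  326.22936541  32.        ]
[  6   6  13  15 131]
[186.15267176 198.90076336] [433.77729092 323.61327831  14.        ]
```

View pics/lamp.png

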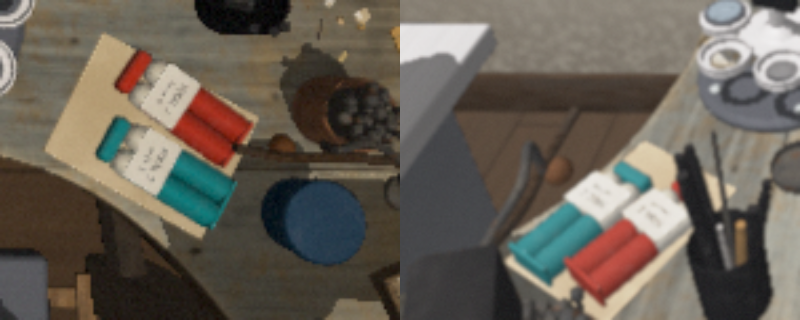

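drive_tool(
  dr=[
    [0,0,0],
    [0,0,0],
    [0,0,0],
    [0,0,0],
    [0,0,0],
    [0,0,0],
    [0,0,0],
    [0,0,0],
    [0,0,0],
    [0,0,0],
  ],
  dp=[
    [0.5,0.1,1],
    [0.5,0.1,1],
    [0.5,0.1,1],
    [0.5,0.1,1],
    [0.5,0.1,1],
    [0.5,0.1,1],
    [0.5,0.1,0],
    [0.5,0.1,0],
    [0.5,0.1,0],
    [0.5,0.1,0],
  ],
  claw=[0.6,0.6,0.6,0.6,0.6,0.6,0.6,0.6,0.6,0.6],
)

```text
clock: 1.3
position: [372.0, -612.3, 449.8]
eef_rot: [[0.967, 0.253, -0.002], [0.253, -0.967, 0.003], [-0.001, -0.003, -1.0]]
wrist_force: [0.7, -0.7, 0.5]
grip_width: 52.8
finger_force: 0.0
```

```bash
python3 - <<'E'
from h import *
a=cap('top');b=cap('side')
def tri(p,q):
    o,d=ray(a,p);O,D=ray(b,q);A=np.c_[d,-D];s=np.linalg.lstsq(A,O-o,rcond=None)[0]
    P,Q=o+d*s[0],O+D*s[1];return ((P+Q)/2).round(),np.linalg.norm(P-Q).round(1)
print('ball',tri((469,318),(75,314)),tri((469,318),(75,310)))
print('head',tri((478,347),(25,365)),tri((478,347),(20,360)))
print(onz(a,(478,347),400),onz(a,(478,347),350),onz(a,(478,347),0))
print(np.round(r.get_obs()['q'],1))
E
```

```text
ball (array([ 374., -139.,  119.]), np.float64(0.4)) (array([ 375., -137.,  124.]), np.float64(0.5))
head (array([ 313., -177.,   64.]), np.float64(6.9)) (array([ 312., -175.,   73.]), np.float64(12.7))
[358.1265454  -33.63166802 400.        ] [351.87018724 -54.73989028 350.        ] [ 308.0756801  -202.49744611    0.        ]
[ 53.8  26.7  -0.4  60.3   0.   93.2 -21.6]
```

drive_tool(
  dr=[
    [0,0,0.8],
    [0,0,0.8],
    [0,0,0.8],
    [0,0,0.8],
    [0,0,0.8],
    [0,0,0.8],
    [0,0,0.8],
    [0,0,0.8],
    [0,0,0.8],
    [0,0,0.8],
  ],
  dp=[
    [0.55,0.95,0],
    [0.55,0.95,0],
    [0.55,0.95,0],
    [0.55,0.95,0],
    [0.55,0.95,0],
    [0.55,0.95,0],
    [0.55,0.95,0],
    [0.55,0.95,0],
    [0.55,0.95,0],
    [0.55,0.95,0],
  ],
  claw=[0.6,0.6,0.6,0.6,0.6,0.6,0.6,0.6,0.6,0.6],
)

```text
clock: 2.4
position: [590.7, -232.5, 451.5]
eef_rot: [[0.458, 0.889, -0.001], [0.889, -0.458, -0.001], [-0.001, -0.0, -1.0]]
wrist_force: [0.6, -0.7, 0.5]
grip_width: 52.6
finger_force: 0.0
```

drive_tool(
  dr=[
    [0,0,0.7],
    [0,0,0.7],
    [0,0,0.7],
    [0,0,0.7],
    [0,0,0.7],
    [0,0,0.7],
    [0,0,0.7],
    [0,0,0.6],
    [0,0,0.6],
    [0,0,0.6],
  ],
  dp=[
    [0.4,1,0],
    [0.4,1,0],
    [0.4,1,0],
    [0,1,0],
    [0,1,0],
    [0,1,0],
    [0,1,0],
    [-0.5,1,0],
    [-0.5,1,0],
    [-0.5,1,0],
  ],
  claw=[0.6,0.6,0.6,0.6,0.6,0.6,0.6,0.6,0.6,0.6],
)

```text
clock: 3.4
position: [578.0, 167.3, 451.2]
eef_rot: [[-0.224, 0.975, -0.001], [0.975, 0.224, -0.001], [-0.001, -0.001, -1.0]]
wrist_force: [0.3, 1.1, -0.3]
grip_width: 52.8
finger_force: 0.0
```

drive_tool(
  dr=[
    [0,0,0],
    [0,0,0],
    [0,0,0],
    [0,0,0],
    [0,0,0],
    [0,0,0],
    [0,0,0],
    [0,0,0],
    [0,0,0],
    [0,0,0],
  ],
  dp=[
    [-0.73,0.8,0],
    [-0.73,0.8,0],
    [-0.73,0.8,0],
    [-0.73,0.8,0],
    [-0.73,0.8,0],
    [0,0,-1],
    [0,0,-1],
    [0,0,-1],
    [0,0,-1],
    [0,0,-1],
  ],
  claw=[0.6,0.6,0.6,0.6,0.6,0.6,0.6,0.6,0.6,0.6],
)

```text
clock: 4.4
position: [433.1, 325.6, 250.0]
eef_rot: [[-0.221, 0.975, 0.0], [0.975, 0.221, -0.001], [-0.001, 0.0, -1.0]]
wrist_force: [0.3, 0.4, -0.7]
grip_width: 52.9
finger_force: 0.0
```

drive_tool(
  dr=[
    [0,0,0],
    [0,0,0],
    [0,0,0],
    [0,0,0],
    [0,0,0],
    [0,0,0],
    [0,0,0],
    [0,0,0],
    [0,0,0],
    [0,0,0],
  ],
  dp=[
    [0,0,-1],
    [0,0,-1],
    [0,0,-1],
    [0,0,-1],
    [0,0,0],
    [0,0,0],
    [0,0,0],
    [0,0,0],
    [0,0,0],
    [0,0,0],
  ],
  claw=[0.6,0.6,0.6,0.6,0.6,0.6,0.6,0.6,0.6,0.6],
)

```text
clock: 5.4
position: [433.3, 327.2, 92.7]
eef_rot: [[-0.222, 0.975, 0.002], [0.975, 0.222, 0.001], [0.0, 0.002, -1.0]]
wrist_force: [0.2, 0.7, -0.3]
grip_width: 52.4
finger_force: 0.0
```

```bash
python3 - <<'E'
from h import *
a=cap('top');b=cap('side');o=r.get_obs();print(o['position'],np.round(o['q'],1))
I=cv2.cvtColor(a['img'],cv2.COLOR_RGB2BGR);J=cv2.cvtColor(b['img'],cv2.COLOR_RGB2BGR)
print(proj(a,o['position']),proj(b,o['position']),proj(b,[432.5,327,16]),proj(b,[432.5,323.5,16]))
cv2.imwrite('pics/pre.png',np.hstack([cv2.resize(I[240:320,180:280],(400,320),interpolation=2),cv2.resize(J[150:230,140:240],(400,320),interpolation=2)]))
E
```

```text
[433.02930179 327.03041546  92.2676419 ] [-15.2  27.8 -35.9 111.5  21.8  47.5 -50.1]
[[216.36862822 284.07743102]] [[182.75595748 170.45205142]] [[185.79532984 197.5046438 ]] [[185.55178834 198.24214953]]
```

View pics/pre.png

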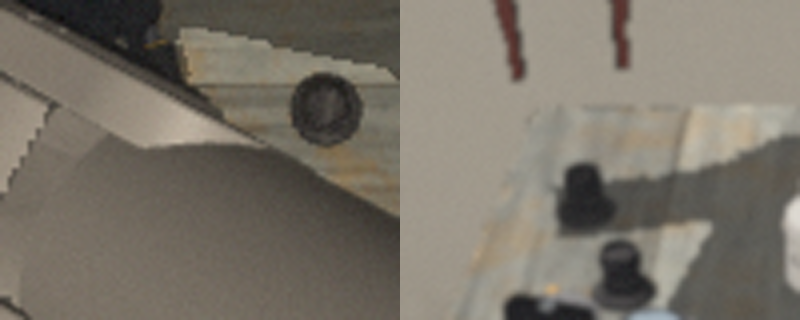

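The loupe is upright between and below the open fingers: side crop (585,195), fingertips at (516,75) and (623,65). I'll descend and grip.

drive_tool(
  dr=[
    [0,0,0],
    [0,0,0],
    [0,0,0],
    [0,0,0],
    [0,0,0],
    [0,0,0],
    [0,0,0],
    [0,0,0],
    [0,0,0],
    [0,0,0],
  ],
  dp=[
    [0,-0.03,-0.4],
    [0,0,-0.4],
    [0,0,-0.4],
    [0,0,-0.3],
    [0,0,-0.15],
    [0,0,0],
    [0,0,0],
    [0,0,0],
    [0,0,0],
    [0,0,0],
  ],
  claw=[0.6,0.6,0.6,0.6,0.6,0.6,0.6,0.6,0.3,0.15],
)

```text
clock: 6.5
position: [433.1, 325.9, 26.2]
eef_rot: [[-0.222, 0.975, 0.001], [0.975, 0.222, 0.0], [0.0, 0.001, -1.0]]
wrist_force: [0.9, -0.6, 0.0]
grip_width: 40.1
finger_force: 0.0
```

drive_tool(
  dr=[
    [0,0,0],
    [0,0,0],
    [0,0,0],
    [0,0,0],
    [0,0,0],
    [0,0,0],
    [0,0,0],
    [0,0,0],
    [0,0,0],
    [0,0,0],
  ],
  dp=[
    [0,0,0],
    [0,0,0],
    [0,0,0],
    [0,0,0],
    [0,0,0],
    [0,0,0],
    [0,0,0],
    [0,0,0],
    [0,0,0],
    [0,0,0],
  ],
  claw=[0.1,0.1,0.1,0.1,0.1,0.1,0.1,0.1,0.1,0.1],
)

```text
clock: 7.5
position: [432.8, 325.8, 25.8]
eef_rot: [[-0.222, 0.975, 0.0], [0.975, 0.222, 0.0], [0.0, 0.0, -1.0]]
wrist_force: [-1.0, 0.3, 0.5]
grip_width: 8.7
finger_force: 0.0
```

```bash
python3 - <<'E'
from h import *
a=cap('top');b=cap('side')
I=cv2.cvtColor(a['img'],cv2.COLOR_RGB2BGR);J=cv2.cvtColor(b['img'],cv2.COLOR_RGB2BGR)
cv2.imwrite('pics/miss.png',np.hstack([cv2.resize(I[240:320,180:280],(400,320),interpolation=2),cv2.resize(J[160:220,150:225],(400,320),interpolation=2)]))
E
```

```text
(no output)
```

View pics/miss.png

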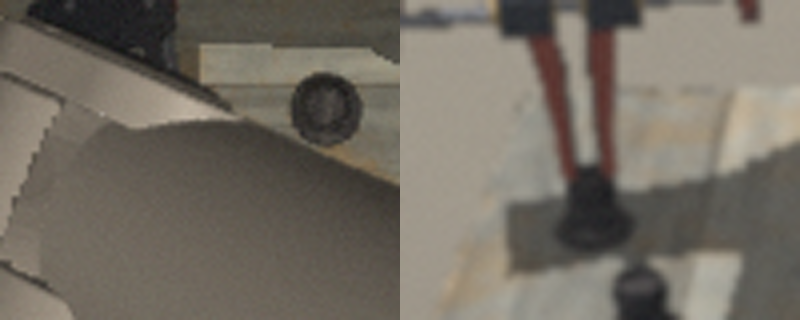

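```bash
python3 - <<'E'
from h import *
a=cap('top');b=cap('side')
print('tips pred',proj(b,[[407.5,321.2,78.3],[458.6,333,78.3]]),'seen 169,169 196,166')
s=lambda x,y:(150+(x+.5)/5.333-.5,160+(y+.5)/5.333-.5)
print('flange bottom front',onz(b,s(595,248),0),'top mid',onz(b,s(592,172),32))
print('now tip',proj(b,[432.8,325.8,11.8]),s(590,180))
print('top loupe px', (180+326/4,240+109/4), onz(a,(180+326/4,240+109/4),16))
print(proj(a,[[432,326,16],[468,239,16]]), proj(b,[[432,326,16],[468,239,16]]))
E
```

```text
tips pred [[172.35282334 176.70659271]
 [194.30886179 174.42888897]] seen 169,169 196,166
flange bottom front [621.09970378 313.36784621   0.        ] top mid [619.62649956 328.90278155  32.        ]
now tip [[186.00382631 199.18395045]] (260.22567035439715, 193.3458653665854)
top loupe px (261.5, 267.25) [467.457826   240.17814077  16.        ]
[[220.14289734 284.34241673]
 [262.06534768 266.98951511]] [[185.52626043 197.71426934]
 [194.52591696 217.58401746]]
```

drive_tool(
  dr=[
    [0,0,0],
    [0,0,0],
    [0,0,0],
    [0,0,0],
    [0,0,0],
    [0,0,0],
    [0,0,0],
    [0,0,0],
    [0,0,0],
    [0,0,0],
  ],
  dp=[
    [0,0,0.3],
    [0,0,0.4],
    [0,0,0.4],
    [0,0,0.4],
    [0,0,0],
    [0,0,0],
    [0,0,0],
    [0,0,0],
    [0,0,0],
    [0,0,0],
  ],
  claw=[0.1,0.1,0.1,0.1,0.1,0.1,0.1,0.1,0.1,0.1],
)

```text
clock: 8.7
position: [432.5, 325.6, 85.3]
eef_rot: [[-0.223, 0.975, -0.001], [0.975, 0.223, -0.0], [-0.0, -0.001, -1.0]]
wrist_force: [0.1, -0.2, -0.3]
grip_width: 9.0
finger_force: 0.0
```

```bash
python3 - <<'E'
from h import *
b=cap('side');o=r.get_obs();print(o['position'],o['grip_width'])
J=cv2.cvtColor(b['img'],cv2.COLOR_RGB2BGR)
p=o['position'];print('tip pred',proj(b,[p[0],p[1],p[2]-14]), 'loupe z0,z32',proj(b,[[432,327,0],[432,327,32]]))
S=J[140:215,150:225]
hsv=cv2.cvtColor(S,cv2.COLOR_BGR2HSV);m=((hsv[...,0]<8)|(hsv[...,0]>172))&(hsv[...,1]>90)&(hsv[...,2]>40)
ys,xs=np.nonzero(m)
for y in range(0,75,3): print(y+140, [int(x)+150 for x in np.nonzero(m[y])[0]])
cv2.imwrite('pics/up.png',cv2.resize(S,(600,600),interpolation=2))
E
```

```text
[432.61782936 325.6704563   85.44912053] 8.960892559163751
tip pred [[183.4016126  178.33061816]] loupe z0,z32 [[186.24841576 202.90111593]
 [184.93207537 192.01395005]]
140 []
143 [172, 173, 174, 183, 184, 185, 186]
146 [173, 174, 175, 183, 184, 185, 186]
149 [173, 174, 175, 176, 184, 185]
152 [174, 175, 176, 184, 185, 186]
155 [175, 176, 184, 185, 186]
158 [176, 177, 185, 186]
161 [177, 185, 186]
164 [177, 178, 185, 186]
167 [178, 186]
170 [178]
173 []
176 []
179 []
182 []
185 []
188 []
191 []
194 []
197 []
200 []
203 []
206 []
209 []
212 []
```

View pics/up.png

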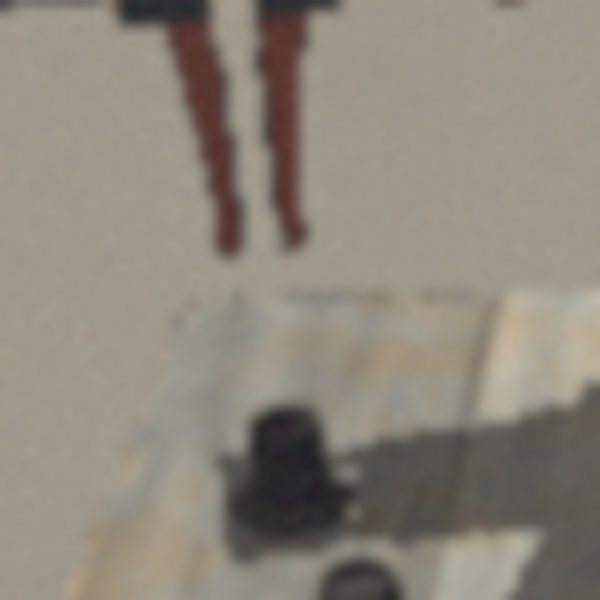

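The fingers show about 7 px (about 20 mm) higher in the side view than the reported pose predicts: tip at (182.5,171.5) against a predicted (183.4,178.3). That suggests they closed just above the barrel. I'll reopen, go lower while straddling the flange safely, and close as a test.

drive_tool(
  dr=[
    [0,0,0],
    [0,0,0],
    [0,0,0],
    [0,0,0],
    [0,0,0],
    [0,0,0],
    [0,0,0],
    [0,0,0],
    [0,0,0],
    [0,0,0],
  ],
  dp=[
    [0,0,0],
    [0,0,0],
    [0,0,0],
    [0,0,0],
    [0,0,0],
    [0,0,-0.4],
    [0,0,-0.4],
    [0,0,-0.4],
    [0,0,-0.3],
    [0,0,-0.2],
  ],
  claw=[0.6,0.6,0.6,0.6,0.6,0.6,0.6,0.6,0.6,0.6],
)

```text
clock: 9.75
position: [432.0, 325.2, 15.8]
eef_rot: [[-0.223, 0.975, -0.002], [0.975, 0.223, -0.001], [-0.001, -0.002, -1.0]]
wrist_force: [-0.6, 0.3, 0.5]
grip_width: 52.7
finger_force: 0.0
```

drive_tool(
  dr=[
    [0,0,0],
    [0,0,0],
    [0,0,0],
    [0,0,0],
    [0,0,0],
    [0,0,0],
    [0,0,0],
    [0,0,0],
    [0,0,0],
    [0,0,0],
  ],
  dp=[
    [0,0,0],
    [0,0,0],
    [0,0,0],
    [0,0,0],
    [0,0,0],
    [0,0,0],
    [0,0,0],
    [0,0,0],
    [0,0,0],
    [0,0,0],
  ],
  claw=[0.2,0.2,0.2,0.2,0.2,0.2,0.2,0.2,0.2,0.2],
)

```text
clock: 10.75
position: [433.1, 326.0, 18.2]
eef_rot: [[-0.222, 0.975, 0.001], [0.975, 0.222, 0.0], [0.0, 0.001, -1.0]]
wrist_force: [-0.3, -0.3, 5.6]
grip_width: 19.7
finger_force: 30.0
```

```bash
python3 - <<'E'
from h import *
b=cap('side');a=cap('top');o=r.get_obs();print(o['position'],o['grip_width'],o['finger_force'],o['wrist_force'],o['wrist_torque'],np.round(o['q'],2))
J=cv2.cvtColor(b['img'],cv2.COLOR_RGB2BGR);I=cv2.cvtColor(a['img'],cv2.COLOR_RGB2BGR)
cv2.imwrite('pics/grip.png',np.hstack([cv2.resize(J[150:215,150:215],(600,600),interpolation=2)[:, :520],cv2.resize(I[225:305,180:215],(262,600),interpolation=2)]))
S=J[185:212,170:205].max(2)
for y in range(27): print(185+y,' '.join('%3d'%v for v in S[y,::1]))
E
```

```text
[433.1376734  325.97990978  18.20431109] 19.85619870421025 30.00436404858192 [ 0.13354664 -0.21937388  5.85713606] [-0.21673136  0.03698051 -0.01137503] [-18.49  33.88 -32.   113.84  27.51  39.8  -54.86]
185 158 157 154 153 152 141 122  97  91  90 114 152 163 163 162 159 155 148 127  97  89  93 113 134 144 147 155 161 163 163 160 157 162 160 161
186 156 157 155 156 155 147 127  99  91  87 109 147 163 164 162 155 153 148 128  98  86  94 112 131 145 150 156 161 159 157 156 158 157 159 159
187 159 156 159 155 152 147 131 107  91  85 101 137 160 164 162 156 153 148 127  98  87  92 108 130 144 152 158 160 158 154 154 155 156 156 157
188 160 156 154 151 149 145 131 113  93  84  95 128 160 163 160 153 150 144 129 100  87  93 105 129 146 151 154 155 153 152 150 154 156 157 157
189 155 153 151 149 143 141 134 116  96  87  94 128 154 157 151 143 137 134 128 108  87  93 107 130 147 153 155 154 150 148 150 154 157 155 154
190 154 153 152 148 146 141 133 117  97  91  94 118 141 133 121 113 103 102 103  96  84  90 106 130 149 156 156 155 149 146 149 151 155 154 155
191 154 154 151 151 147 142 137 
[... 2291 characters left out ...]
  86  81  82  85  83  81  80  75  73  71  70  64  66  70  73  76  78  81  82  81  79  79  84  94  96  95 100 110 113 118 124
208  90  90  89  87  82  82  84  82  82  80  80  84  87  87  88  87  88  93  93  90  90  88  85  82  82  78  99 120 127 126 125 131 138 140 142
209  98  89  89  86  82  82  89  93  90  92  91 102 116 120 120 120 123 124 124 121 120 107  93  80  70  72  98 127 143 145 140 137 139 143 144
210 101  99  99  93  93  96 109 121 123 119 121 130 139 140 142 142 145 149 146 144 134 110  85  69  59  59  74  98 123 138 140 139 141 143 147
211 120 132 130 126 123 129 137 148 147 145 142 143 143 143 144 147 150 152 148 142 118  82  58  52  56  59  62  68  87 118 134 140 142 144 148
```

View pics/grip.png

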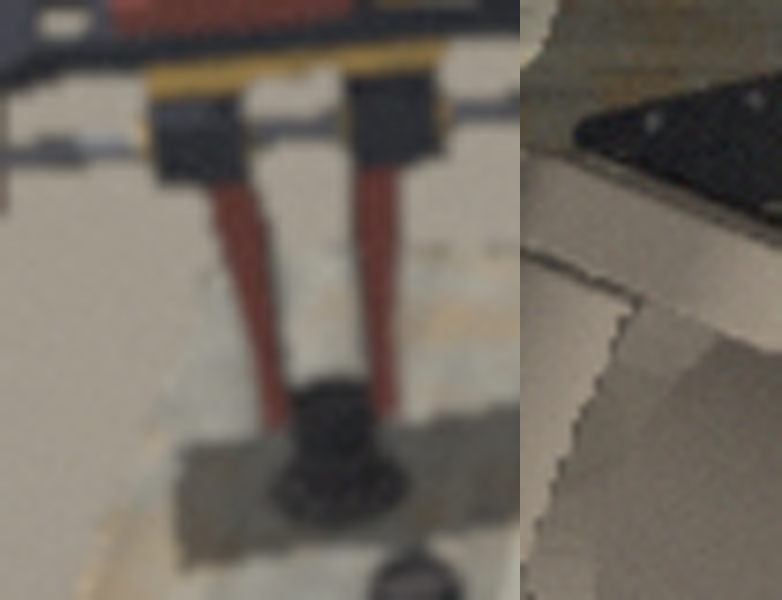

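The side crop shows the barrel held between both red pads (tips at crop (275,425) and (385,420)). The loupe is upright on its flange. I'll lift a little and check.

drive_tool(
  dr=[
    [0,0,0],
    [0,0,0],
    [0,0,0],
    [0,0,0],
    [0,0,0],
    [0,0,0],
    [0,0,0],
    [0,0,0],
    [0,0,0],
    [0,0,0],
  ],
  dp=[
    [0,0,0.02],
    [0,0,0.03],
    [0,0,0.05],
    [0,0,0.05],
    [0,0,0.05],
    [0,0,0],
    [0,0,0],
    [0,0,0],
    [0,0,0],
    [0,0,0],
  ],
  claw=[0.2,0.2,0.2,0.2,0.2,0.2,0.2,0.2,0.2,0.2],
)

```text
clock: 11.85
position: [432.7, 325.7, 25.7]
eef_rot: [[-0.223, 0.975, -0.0], [0.975, 0.223, -0.0], [-0.0, -0.0, -1.0]]
wrist_force: [-0.2, -0.7, -0.7]
grip_width: 20.0
finger_force: 29.5
```

```bash
python3 - <<'E'
from h import *
b=cap('side');o=r.get_obs();print(o['position'],o['grip_width'],o['finger_force'],o['wrist_force'],o['wrist_torque'])
J=b['img'];S=J[183:210,172:200].max(2)
for y in range(27): print(183+y,' '.join('%3d'%v for v in S[y]))
E
```

```text
[432.76358917 325.74325203  25.71316884] 19.762657153006767 29.488376941862953 [ 0.48611426 -0.18641623 -1.05488798] [-0.00735766 -0.11800951  0.04429475]
183 153 150 147 132 109  92  87  91 114 148 159 161 162 159 157 149 125  90  89 102 124 147 151 147 152 158 161 164
184 152 152 152 138 113  95  89  89 116 150 161 163 161 157 158 149 124  90  89 100 123 144 147 147 153 159 163 162
185 155 154 151 142 122  98  90  86 118 151 163 162 160 160 155 147 125  92  89  97 120 143 146 148 155 161 163 162
186 155 154 153 149 130 102  90  86 116 151 164 163 159 154 150 143 124  96  89  97 117 140 147 150 156 160 161 159
187 157 156 153 149 131 105  92  87 108 144 155 148 137 129 128 127 116  96  91  96 114 138 145 151 156 159 156 154
188 155 153 148 144 132 107  92  88  96 121 125 106  93  85  82  87  88  85  90  96 113 135 145 150 155 156 153 150
189 151 147 144 140 129 111  94  88  79  82  79  62  49  47  46  53  55  67  86  95 109 133 146 153 158 154 151 148
190 152 148 147 142 130 112  96  88  69  52  46  41  41  42  42  45  48  63  84  94 109 134 149 156 159 152 149 146
191 152 149 147 1
[... 1486 characters left out ...]
  88
204  90  86  85  82  81  81  80  81  75  71  66  64  60  56  59  64  69  71  74  79  83  81  82  81  82  83  87  87
205  89  86  85  83  81  83  83  83  81  81  80  79  74  73  75  79  82  82  79  79  81  82  80  82  82  84  87  87
206  90  87  87  82  82  84  84  82  81  82  82  81  82  78  78  82  84  82  81  79  78  80  82  80  81  83  85  85
207  88  89  82  80  82  85  82  81  82  81  81  82  80  79  81  86  87  81  80  80  79  82  79  78  86  94  96  94
208  89  85  83  81  85  84  82  80  80  79  85  89  89  89  93 104 109  98  87  87  86  81  77  81 100 121 129 122
209  87  85  82  82  84  88  90  92  89  90 103 118 118 118 125 133 136 126 118 109  91  80  71  74  99 129 143 145
```

The loupe rises with the gripper, but only the tips hold it, about 6 mm onto the barrel. The true tool height is about 20 mm above what I assumed. I'll set it down and regrasp about 10 mm deeper.

drive_tool(
  dr=[
    [0,0,0],
    [0,0,0],
    [0,0,0],
    [0,0,0],
    [0,0,0],
    [0,0,0],
    [0,0,0],
    [0,0,0],
    [0,0,0],
    [0,0,0],
  ],
  dp=[
    [0,0,-0.05],
    [0,0,-0.05],
    [0,0,-0.05],
    [0,0,-0.03],
    [0,0,-0.02],
    [0,0,0],
    [0,0,0],
    [0,0,0],
    [0,0,0],
    [0,0,0],
  ],
  claw=[0.2,0.2,0.2,0.2,0.2,0.2,0.2,0.4,0.6,0.6],
)

```text
clock: 12.9
position: [432.9, 325.7, 17.7]
eef_rot: [[-0.222, 0.975, 0.0], [0.975, 0.222, 0.0], [0.0, 0.0, -1.0]]
wrist_force: [0.1, -0.1, -0.2]
grip_width: 40.8
finger_force: 0.0
```

drive_tool(
  dr=[
    [0,0,0],
    [0,0,0],
    [0,0,0],
    [0,0,0],
    [0,0,0],
    [0,0,0],
    [0,0,0],
    [0,0,0],
    [0,0,0],
    [0,0,0],
  ],
  dp=[
    [0,0,0],
    [0,0,0],
    [0,0,0],
    [0,0,-0.05],
    [0,0,-0.05],
    [0,0,-0.05],
    [0,0,-0.05],
    [0,0,-0.05],
    [0,0,0],
    [0,0,0],
  ],
  claw=[0.6,0.6,0.6,0.6,0.6,0.6,0.6,0.6,0.6,0.6],
)

```text
clock: 13.9
position: [432.8, 325.8, 7.7]
eef_rot: [[-0.223, 0.975, -0.0], [0.975, 0.223, 0.0], [0.0, -0.0, -1.0]]
wrist_force: [0.4, 0.0, 0.9]
grip_width: 52.5
finger_force: 0.0
```

drive_tool(
  dr=[
    [0,0,0],
    [0,0,0],
    [0,0,0],
    [0,0,0],
    [0,0,0],
    [0,0,0],
    [0,0,0],
    [0,0,0],
    [0,0,0],
    [0,0,0],
  ],
  dp=[
    [0,0,0],
    [0,0,0],
    [0,0,0],
    [0,0,0],
    [0,0,0],
    [0,0,0],
    [0,0,0],
    [0,0,0],
    [0,0,0],
    [0,0,0],
  ],
  claw=[0.2,0.2,0.2,0.2,0.2,0.2,0.2,0.2,0.2,0.2],
)

```text
clock: 14.9
position: [432.8, 325.7, 7.8]
eef_rot: [[-0.222, 0.975, 0.0], [0.975, 0.222, -0.0], [-0.0, 0.0, -1.0]]
wrist_force: [0.3, -1.1, 0.9]
grip_width: 22.9
finger_force: 30.0
```

```bash
python3 - <<'E'
from h import *
b=cap('side');o=r.get_obs();print(o['position'],o['grip_width'],o['finger_force'],o['wrist_force'],o['wrist_torque'])
J=b['img'];S=J[183:210,172:200]
for y in range(27): print(183+y,' '.join('%3d'%v for v in S[y].max(1)),'|',' '.join('%3d'%(int(v[0])-int(v[2])) for v in S[y]))
E
```

```text
[432.81709565 325.75843598   7.79416214] 23.231993237348927 30.00022166466806 [-0.06410749 -0.26155179  1.17679849] [-0.07149795 -0.10655447 -0.02509079]
183 152 137 110  96  92  92  87 107 138 151 159 161 161 160 157 150 136 106  90  92  93 104 128 144 154 157 161 163 |  15  13  21  36  43  39  27  10   9  14  17  19  24  26  28  25  21  19  30  42  40  33  26  23  27  34  37  36
184 154 143 120  98  92  91  86 103 137 156 160 162 159 158 158 149 137 111  90  91  94 102 127 144 155 159 166 165 |  12  12  19  33  43  43  29  13  14  17  19  21  22  23  24  23  19  18  28  40  39  31  27  28  33  37  42  41
185 154 151 135 110  95  91  85  97 132 156 163 164 160 157 155 151 140 118  88  89  93 106 126 145 155 161 164 162 |  11  11  14  28  39  42  32  15  14  18  20  21  18  18  19  19  18  16  24  39  39  32  28  30  35  38  40  38
186 157 154 144 116  96  91  84  91 128 156 164 166 161 160 154 148 142 120  87  90  95 110 131 146 157 161 161 158 |  13  13  15  22  38  42  31  16  14  17  20  20  17  18  17  17  15  15  24  40  39  31  27  29  34  36  35  30
187 157 157 145 123 100  9
[... 4563 characters left out ...]
13  12   9
207  90  88  84  80  84  84  85  82  82  75  72  66  65  67  69  72  72  75  78  78  81  81  80  78  84  91  96  95 |  17  14  11   9  10   9   8   7   8   5   6   4   4   4   3   4   4   5   5   5   5   5  10  10  11  10  10   9
208  89  86  83  83  84  82  82  82  84  87  87  90  87  83  84  90  92  89  91  89  84  82  77  82  99 121 129 125 |  16  14  14  13  11  10   9   8   9  10   9  12  11   6   6   7   7   6   8   4   5   5   4   7  11  12  17  15
209  88  87  82  82  85  88  91  92 104 116 122 118 117 109 111 122 125 122 118 109  94  81  67  75  98 128 142 145 |  15  16  15  15  16  12   9   9  12  13  16  16  12   9   9   9  11  11   9   8   6   3   2   6   9  15  18  19
```

Good grip now: width 23, and the tips reach about 18 mm down the barrel. I'll lift 90 mm and carry it above the seat.

drive_tool(
  dr=[
    [0,0,0],
    [0,0,0],
    [0,0,0],
    [0,0,0],
    [0,0,0],
    [0,0,0],
    [0,0,0],
    [0,0,0],
    [0,0,0],
    [0,0,0],
  ],
  dp=[
    [0,0,0.3],
    [0,0,0.6],
    [0,0,0.6],
    [0,0,0.6],
    [0.05,-0.4,0.15],
    [0.08,-0.6,0],
    [0.08,-0.7,0],
    [0.08,-0.7,0],
    [0.08,-0.7,0],
    [0.06,-0.6,0],
  ],
  claw=[0.2,0.2,0.2,0.2,0.2,0.2,0.2,0.2,0.2,0.2],
)

```text
clock: 15.95
position: [450.1, 176.2, 98.4]
eef_rot: [[-0.222, 0.975, 0.0], [0.975, 0.222, -0.0], [-0.0, 0.0, -1.0]]
wrist_force: [0.1, 0.3, -0.5]
grip_width: 23.0
finger_force: 30.0
```

drive_tool(
  dr=[
    [0,0,0],
    [0,0,0],
    [0,0,0],
    [0,0,0],
    [0,0,0],
    [0,0,0],
    [0,0,0],
    [0,0,0],
    [0,0,0],
    [0,0,0],
  ],
  dp=[
    [0.05,-0.5,0],
    [0,-0.3,0],
    [0,-0.05,0],
    [0,0,-0.2],
    [0,0,-0.2],
    [0,0,-0.1],
    [0,0,0],
    [0,0,0],
    [0,0,0],
    [0,0,0],
  ],
  claw=[0.2,0.2,0.2,0.2,0.2,0.2,0.2,0.2,0.2,0.2],
)

```text
clock: 16.95
position: [452.1, 143.9, 77.9]
eef_rot: [[-0.223, 0.975, 0.0], [0.975, 0.223, 0.0], [0.0, 0.0, -1.0]]
wrist_force: [0.4, -0.5, 0.0]
grip_width: 23.2
finger_force: 30.0
```

```bash
python3 - <<'E'
from h import *
a=cap('top');b=cap('side');o=r.get_obs();print(o['clock'],o['position'],o['grip_width'],o['finger_force'],o['wrist_force'],o['wrist_torque'],np.round(o['q'],1))
J=cv2.cvtColor(b['img'],cv2.COLOR_RGB2BGR);I=cv2.cvtColor(a['img'],cv2.COLOR_RGB2BGR)
np.savez('seat.npz',a=a['img'],b=b['img'])
p=o['position'];zb=p[2]-7.8;print('loupe bottom z',zb,'pred top/side px of seat rim & loupe bottom',proj(a,[[452,143.8,55],[p[0],p[1],zb]]),proj(b,[[452,143.8,55],[p[0],p[1],zb],[p[0],p[1],zb+32]]))
cv2.imwrite('pics/seat.png',np.hstack([cv2.resize(I[230:310,290:340],(350,560),interpolation=2),cv2.resize(J[190:270,145:210],(450,560),interpolation=2)]))
E
```

```text
17.05 [452.11458516 143.79805775  77.92400518] 23.249676296953435 29.999908642930677 [-0.3496973  -0.18110023  0.18262971] [-0.01676396 -0.04658166 -0.02814444] [  4.3  23.2 -35.2 120.8  20.   41.6 -31. ]
loupe bottom z 70.12400517931762 pred top/side px of seat rim & loupe bottom [[309.77255345 274.7145607 ]
 [310.52459469 274.56164305]] [[177.82556183 228.31390708]
 [177.03754927 222.27876322]
 [175.19607431 209.10325371]]
```

View pics/seat.png

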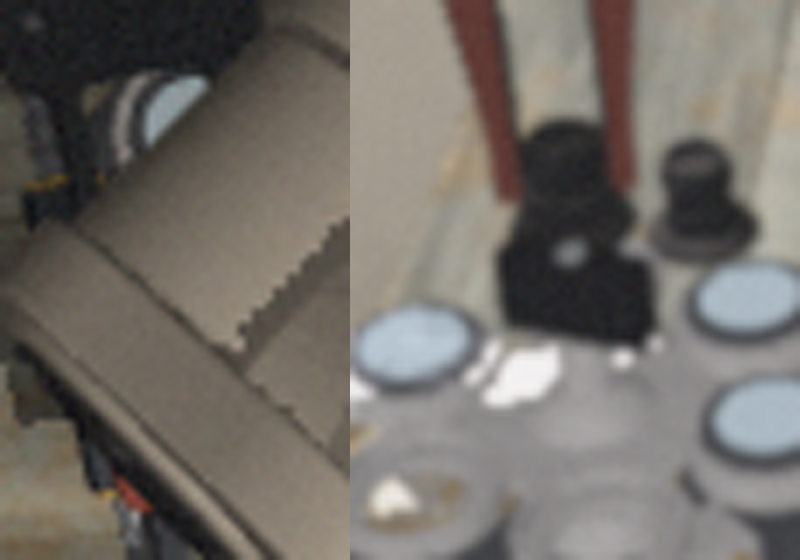

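The side view shows the loupe hanging upright behind the knob (barrel at crop (565,170)). The top view is blocked by the arm. I'll use numbers only from here and refine the wheel centre from the start images.

```bash
cat > m.py <<'E'
from h import *
from scipy.optimize import least_squares
a=cap('top');b=cap('side')
T=cv2.imread('pics/top0.png');S=cv2.imread('pics/side0.png')
def dot(im,c,uv,w,z):
    u,v=uv;g=im[v-w:v+w+1,u-w:u+w+1].astype(float).mean(2)
    W=np.clip(g-90,0,None) ; ys,xs=np.mgrid[v-w:v+w+1,u-w:u+w+1]
    p=((W*xs).sum()/W.sum(),(W*ys).sum()/W.sum());print('dot',p,onz(c,p,z)[:2].round(2),g.round().astype(int).tolist())
dot(T,a,(340,268),2,102);dot(S,b,(176,226),2,102)
def lens(im,c,box,z):
    x0,y0,x1,y1=box;h=im[y0:y1,x0:x1].astype(int);m=((h[...,0]-h[...,2]>15)&(h.max(2)>110)).astype(np.uint8)
    n,l,st,ce=cv2.connectedComponentsWithStats(m)
    return [(st[i,4],(ce[i]+[x0,y0]).round(2),onz(c,ce[i]+[x0,y0],z)[:2]) for i in range(1,n) if st[i,4]>30]
def fit(P,k):
    f=lambda q:np.concatenate([[q[0]+55*np.cos(q[2]+j*np.pi/3)-p[0],q[1]+55*np.sin(q[2]+j*np.pi/3)-p[1]] for p,j in zip(P,k)])
    s=least_squares(f,[465,90,1.8]);q=s.x;print('axis',q[:2].round(2),np.degrees(q[2]).round(2),'seat',(q[:2]+55*np.array([np.cos(q[2]),np.sin(q[2])])).round(2),'res',s.fun.round(1))
LT=lens(T,a,(298,228,380,312),53);LS=lens(S,b,(138,220,218,285),53)
for L in(LT,LS):
    for x in L: print(x)
    P=[x[2] for x in L];k=[int(np.round((np.degrees(np.arctan2(p[1]-90,p[0]-465))-103.5)/60)) for p in P];print(k);fit(P,k)
s=lambda x,y:(130+(x+.5)/4-.5,170+(y+.5)/4-.5)
fit([onz(b,s(*p),55)[:2] for p in[(97,276),(100,361),(206,388),(304,323),(293,251)]],[1,2,3,4,5])
q=lambda x,y:(195+(x+.5)/4-.5,225+(y+.5)/4-.5)
fit([onz(a,q(*p),55)[:2] for p in[(460,201),(491,94),(597,65),(673,151),(645,258),(538,285)]],[0,5,4,3,2,1])
# loupe back rim in side: standing and now
print('standing rim y-12',onz(b,(184.8,190.5),32)[1]-12)
n=np.load('seat.npz')['b'].max(2).astype(int);print(n[203:213,174:179].tolist());print('edges',n[216,164:190].tolist())
print('now rim y-12',[ (onz(b,(176,v),102.1)[1]-12).round(1) for v in(206,206.5,207,207.5)])
E
python3 m.py
```

```text
dot (np.float64(340.33887043189367), np.float64(267.69933554817277)) [464.85  90.06] [[50, 126, 174, 135, 71], [82, 182, 192, 181, 163], [92, 194, 192, 183, 172], [70, 143, 188, 178, 120], [44, 74, 109, 100, 62]]
dot (np.float64(176.37405223251895), np.float64(225.30047739399046)) [465.08  89.16] [[118, 145, 163, 171, 166], [108, 155, 185, 194, 169], [110, 162, 189, 188, 154], [85, 126, 148, 137, 107], [54, 72, 80, 76, 64]]
[]Traceback (most recent call last):
  File "m.py", line 20, in <module>
    P=[x[2] for x in L];k=[int(np.round((np.degrees(np.arctan2(p[1]-90,p[0]-465))-103.5)/60)) for p in P];print(k);fit(P,k)
                                                                                                                   ~~~^^^^^
  File "m.py", line 16, in fit
    s=least_squares(f,[465,90,1.8]);q=s.x;print('axis',q[:2].round(2),np.degrees(q[2]).round(2),'seat',(q[:2]+55*np.array([np.cos(q[2]),np.sin(q[2])])).round(2),'res',s.fun.round(1))
    return func(*args, **kwargs)
    vector_fun = VectorFunction(
        fun_wrapped,
    ...<6 lines>...
        workers=workers
    )
    self._update_fun()
    ~~~~~~~~~~~~~~~~^^
    self.f = self.fun_wrapped(xp_copy(self.x))
             ~~~~~~~~~~~~~~~~^^^^^^^^^^^^^^^^^
    return np.atleast_1d(self.fun(x))
                         ~~~~~~~~^^^
    return self.f(x, *self.args, **self.kwargs)
           ~~~~~~^^^^^^^^^^^^^^^^^^^^^^^^^^^^^^
  File "m.py", line 15, in <lambda>
    f=lambda q:np.concatenate([[q[0]+55*np.cos(q[2]+j*np.pi/3)-p[0],q[1]+55*np.sin(q[2]+j*np.pi/3)-p[1]] for p,j in zip(P,k)])
               ~~~~~~~~~~~~~~^^^^^^^^^^^^^^^^^^^^^^^^^^^^^^^^^^^^^^^^^^^^^^^^^^^^^^^^^^^^^^^^^^^^^^^^^^^^^^^^^^^^^^^^^^^^^^^^^
ValueError: need at least one array to concatenate
```

Both views agree on the axis: (465,90). I'll loosen the lens colour test and finish.

```bash
sed -i 's/>15)&(h.max(2)>110)/>4)\&(h[...,1]-h[...,2]>6)\&(h.max(2)>95)/; s/^    P=\[x\[2\] for x in L\];/    L=sorted(L,key=lambda x:-x[0])[:3];P=[x[2] for x in L];/' m.py; sed -i 's/print(k);fit(P,k)/print(k);P and fit(P,k)/; /^dot(/d' m.py; python3 m.py
```

```text
(np.int32(181), array([344.1 , 242.02]), array([517.58289805,  73.32398765]))
(np.int32(172), array([317.58, 247.95]), array([505.4634072 , 127.02626349]))
(np.int32(178), array([329.57, 295.4 ]), array([411.5914412 , 105.01237609]))
[-2, 1, -1]
axis [464.85  89.23] 103.22 seat [452.28 142.78] res [-0.1  0.   0.6  0.1 -0.5 -0.1]
(np.int32(117), array([202.32, 231.9 ]), array([503.37804105, 134.60638408]))
(np.int32(123), array([153.59, 238.41]), array([409.54476265, 112.43896694]))
(np.int32(142), array([205.24, 248.94]), array([516.43737923,  80.43778621]))
[-2, 1, -1]
axis [463.12  96.58] 103.35 seat [450.43 150.09] res [-0.6  0.4  0.9 -0.1 -0.3 -0.3]
axis [465.84  88.04] 104.37 seat [452.18 141.32] res [ 1.7 -6.3 -1.5  3.7 -0.6  6.9  0.6 -0.5 -0.1 -3.8]
axis [464.68  90.38] 103.19 seat [452.12 143.93] res [ 0.4 -0.2 -0.2  0.4 -2.4  0.4  0.4 -0.5  0.5 -0.2  1.3  0.1]
standing rim y-12 322.34976959682064
[[163, 158, 155, 154, 149], [161, 158, 155, 155, 152], [156, 152, 152, 150, 154], [131, 123, 122, 123, 127], [79, 69, 70, 70, 77], [44, 40, 43, 43, 47], [42, 42, 45, 47, 45], [45, 48, 47, 50, 48], [53, 50, 47, 45, 45], [49, 46, 40, 43, 41]]
edges [159, 135, 106, 95, 92, 78, 60, 46, 42, 41, 40, 40, 40, 40, 38, 41, 38, 42, 55, 72, 93, 107, 127, 143, 145, 126]
now rim y-12 [np.float64(143.2), np.float64(141.3), np.float64(139.5), np.float64(137.7)]
```

Top view: seat at about (452.2,143.3). The loupe is carried at about (451.5,146.3), from its top-view position plus the motion. I'll correct by (+0.6,−2.9) mm and lower it to feel for the seat.

drive_tool(
  dr=[
    [0,0,0],
    [0,0,0],
    [0,0,0],
    [0,0,0],
    [0,0,0],
    [0,0,0],
    [0,0,0],
    [0,0,0],
    [0,0,0],
    [0,0,0],
  ],
  dp=[
    [0.015,-0.07,0],
    [0,0,-0.15],
    [0,0,-0.15],
    [0,0,-0.05],
    [0,0,-0.04],
    [0,0,-0.04],
    [0,0,-0.04],
    [0,0,0],
    [0,0,0],
    [0,0,0],
  ],
  claw=[0.2,0.2,0.2,0.2,0.2,0.2,0.2,0.2,0.2,0.2],
)

```text
clock: 18.25
position: [452.7, 141.0, 59.1]
eef_rot: [[-0.222, 0.975, 0.0], [0.975, 0.222, 0.0], [0.0, 0.0, -1.0]]
wrist_force: [-0.1, 0.2, -0.3]
grip_width: 23.3
finger_force: 30.0
```

```bash
python3 - <<'E'
from workcell import r
o=r.get_obs();print(o['position'],o['wrist_force'],o['wrist_torque'],o['grip_width'],o['q'])
E
```

```text
[452.66877472 140.98697277  59.06659322] [-0.11542847  0.1687961  -0.27299173] [-0.03278463 -0.07301528 -0.02894838] 23.31098901120604 [  3.49026479  24.97729339 -33.97729271 121.55874515  21.83834322
  39.38292953 -32.28359631]
```

No contact with the bottom at about 51 mm, below the 55 mm rim, so it has entered the recess. I'll lower it to the ledge.

drive_tool(
  dr=[
    [0,0,0],
    [0,0,0],
    [0,0,0],
    [0,0,0],
    [0,0,0],
    [0,0,0],
    [0,0,0],
    [0,0,0],
    [0,0,0],
    [0,0,0],
  ],
  dp=[
    [0,0,-0.02],
    [0,0,-0.02],
    [0,0,-0.02],
    [0,0,0],
    [0,0,0],
    [0,0,0],
    [0,0,0],
    [0,0,0],
    [0,0,0],
    [0,0,0],
  ],
  claw=[0.2,0.2,0.2,0.2,0.2,0.2,0.2,0.2,0.2,0.2],
)

```text
clock: 19.25
position: [452.7, 141.0, 56.7]
eef_rot: [[-0.222, 0.975, 0.0], [0.975, 0.222, 0.0], [-0.0, 0.0, -1.0]]
wrist_force: [-0.4, -1.2, 4.5]
grip_width: 23.4
finger_force: 30.0
```

The loupe is on the ledge: 4.5 N at the expected height. I'll release, rise, and measure the bar's direction.

drive_tool(
  dr=[
    [0,0,0],
    [0,0,0],
    [0,0,0],
    [0,0,0],
    [0,0,0],
    [0,0,0],
    [0,0,0],
    [0,0,0],
    [0,0,0],
    [0,0,0],
  ],
  dp=[
    [0,0,0.01],
    [0,0,0],
    [0,0,0],
    [0,0,0],
    [0,0,0],
    [0,0,0],
    [0,0,0.1],
    [0,0,0.3],
    [0,0,0.6],
    [0,0,0.6],
  ],
  claw=[0.3,0.4,0.45,0.45,0.45,0.45,0.45,0.45,0.45,0.45],
)

```text
clock: 20.25
position: [452.3, 141.1, 122.3]
eef_rot: [[-0.223, 0.975, -0.0], [0.975, 0.223, 0.0], [0.0, -0.0, -1.0]]
wrist_force: [0.9, 0.2, 0.7]
grip_width: 39.4
finger_force: 0.0
```

```bash
python3 - <<'E'
from h import *
b=cap('side');a=cap('top');o=r.get_obs();print(o['position'],o['grip_width'],np.round(o['q'],1))
T=cv2.imread('pics/top0.png')
g=T[248:292,322:358].max(2);m=(g<45).astype(np.uint8)
n,l,st,ce=cv2.connectedComponentsWithStats(m);print(st[1:].tolist())
i=l[268-248-3,340-322] or 1+st[1:,4].argmax()
for th in(40,50,60):
    m=(g<th).astype(np.uint8);n,l,st,ce=cv2.connectedComponentsWithStats(m);i=1+np.argmin(np.hypot(*(ce[1:]-[18,20]).T)+100*(st[1:,4]<25))
    ys,xs=np.nonzero(l==i);P=np.array([onz(a,(x+322,y+248),101)[:2] for x,y in zip(xs,ys)])
    c,s,an=cv2.minAreaRect(P.astype(np.float32));w,V=np.linalg.eigh(np.cov(P.T));print(th,len(P),c,s,an,np.degrees(np.arctan2(V[1,1],V[0,1])),np.sqrt(12*w))
# loupe now in side: rim row
J=b['img'].max(2).astype(int);print('loupe top pred px z81',proj(b,[[452.2,143.5,49],[452.2,143.5,81]]))
for v in range(208,232,2): print(v,J[v,162:192].tolist())
E
```

```text
[454.74097034 142.03346553 124.48594991] 39.543999741698485 [  7.1  19.  -37.5 118.7  15.9  46.7 -27. ]
[[9, 1, 1, 1, 1], [11, 9, 12, 23, 104], [19, 25, 1, 1, 1], [30, 43, 1, 1, 1], [33, 43, 1, 1, 1]]
40 65 (464.8679504394531, 96.1755142211914) (11.869140625, 41.84183883666992) 82.47521209716797 166.1971083643538 [ 8.63086826 45.02570139]
50 136 (464.4653625488281, 92.78141021728516) (14.585991859436035, 41.998348236083984) 73.23198699951172 162.49536926142926 [15.02446556 44.84345773]
60 153 (464.2668151855469, 93.04039001464844) (15.169573783874512, 42.874977111816406) 73.55146026611328 163.03284385375423 [15.12787363 45.45488362]
loupe top pred px z81 [[178.22514153 230.76325222]
 [176.43404258 217.94790969]]
208 [157, 153, 156, 160, 163, 164, 168, 172, 172, 172, 169, 164, 158, 154, 159, 160, 158, 153, 151, 151, 152, 151, 150, 150, 154, 157, 157, 152, 153, 150]
210 [155, 159, 163, 164, 167, 168, 173, 174, 173, 171, 168, 162, 158, 160, 163, 161, 155, 155, 151, 151, 148, 149, 147, 149, 155, 156, 156, 152, 141, 118]
212 [162, 161, 165, 163, 165, 168, 172, 170, 172, 171, 162, 154, 153
[... 647 characters left out ...]
, 147, 138, 118, 87, 56]
222 [162, 158, 159, 161, 164, 165, 158, 142, 122, 76, 48, 47, 45, 50, 45, 41, 38, 40, 38, 36, 60, 108, 144, 154, 152, 136, 109, 89, 76, 59]
224 [160, 159, 161, 156, 135, 102, 72, 55, 49, 40, 37, 37, 46, 61, 79, 83, 73, 50, 36, 37, 66, 111, 142, 148, 145, 130, 99, 82, 78, 75]
226 [162, 163, 160, 132, 79, 41, 38, 36, 37, 38, 38, 44, 68, 101, 119, 113, 92, 60, 35, 34, 38, 58, 82, 96, 103, 112, 113, 106, 89, 77]
228 [163, 168, 166, 135, 76, 39, 37, 38, 42, 40, 37, 40, 41, 51, 58, 55, 45, 37, 35, 37, 38, 38, 34, 35, 33, 49, 85, 118, 134, 140]
230 [169, 171, 165, 139, 88, 45, 39, 41, 40, 38, 38, 37, 37, 40, 38, 40, 43, 40, 37, 41, 39, 42, 39, 39, 35, 42, 69, 108, 139, 154]
```

The bar lies along 163°, so the closing direction should be 73°. The loupe's top is where a seated loupe should be. I'll move over the knob and turn the tool by 60°.

drive_tool(
  dr=[
    [0,0,1],
    [0,0,1],
    [0,0,1],
    [0,0,1],
    [0,0,1],
    [0,0,1],
    [0,0,1],
    [0,0,1],
    [0,0,1],
    [0,0,1],
  ],
  dp=[
    [0.03,-0.13,0],
    [0.03,-0.13,0],
    [0.03,-0.13,0],
    [0.03,-0.13,0],
    [0.03,-0.13,0],
    [0.03,-0.13,0],
    [0.03,-0.13,0],
    [0.03,-0.13,0],
    [0.03,-0.13,0],
    [0.03,-0.13,0],
  ],
  claw=[0.45,0.45,0.45,0.45,0.45,0.45,0.45,0.45,0.45,0.45],
)

```text
clock: 21.35
position: [464.4, 88.6, 121.0]
eef_rot: [[-0.957, 0.291, -0.0], [0.291, 0.957, -0.0], [0.0, -0.0, -1.0]]
wrist_force: [-0.4, 0.3, -0.3]
grip_width: 39.7
finger_force: 0.0
```

drive_tool(
  dr=[
    [0,0,0],
    [0,0,0],
    [0,0,0],
    [0,0,0],
    [0,0,0],
    [0,0,0],
    [0,0,0],
    [0,0,0],
    [0,0,0],
    [0,0,0],
  ],
  dp=[
    [0,0,0],
    [0,0,0],
    [0,0,0],
    [0,0,0],
    [0,0,0],
    [0,0,0],
    [0,0,0],
    [0,0,0],
    [0,0,0],
    [0,0,0],
  ],
  claw=[0.45,0.45,0.45,0.45,0.45,0.45,0.45,0.45,0.45,0.45],
)

```text
clock: 22.35
position: [464.6, 89.0, 121.0]
eef_rot: [[-0.956, 0.295, -0.0], [0.295, 0.956, 0.0], [0.0, 0.0, -1.0]]
wrist_force: [0.7, 0.0, 0.1]
grip_width: 39.8
finger_force: 0.0
```

```bash
python3 - <<'E'
from h import *
b=cap('side');o=r.get_obs();p=o['position'];print(o['clock'],p,np.degrees(np.arctan2(o['eef_rot'][1][1],o['eef_rot'][0][1])),np.round(o['q'],1))
J=b['img'].astype(int)
print(proj(b,[[p[0],p[1],p[2]+4],[465,89.8,101]]))
for v in range(196,222,2): print(v,(J[v,155:200,0]-J[v,155:200,2]).tolist())
E
```

```text
22.4 [464.60235534  88.94379559 120.95909208] 72.85238143535435 [ 23.2  22.4 -49.5 118.5  22.6  48.8  33.4]
[[174.65412817 215.19050321]
 [176.46232598 225.53412724]]
196 [43, 38, 39, 41, 41, 40, 31, 23, 30, 39, 41, 40, 36, 35, 31, 24, 18, 17, 16, 7, -3, -3, -2, -2, -2, 1, -1, 8, 25, 34, 27, 18, 12, 12, 11, 11, 11, 11, 12, 13, 15, 17, 18, 15, 14]
198 [28, 33, 39, 42, 43, 43, 40, 38, 38, 40, 41, 42, 41, 35, 31, 24, 20, 17, 15, 10, 2, -2, -3, 0, -1, -1, -3, 3, 21, 33, 29, 21, 17, 13, 10, 10, 11, 12, 10, 9, 11, 12, 10, 11, 13]
200 [19, 19, 23, 35, 42, 41, 39, 42, 42, 41, 42, 42, 40, 38, 36, 28, 24, 26, 26, 18, 4, -3, -1, -3, -1, -2, -1, 3, 16, 32, 30, 20, 16, 14, 14, 15, 13, 11, 10, 11, 12, 14, 14, 15, 16]
202 [21, 21, 21, 29, 40, 42, 42, 40, 40, 40, 41, 42, 41, 40, 34, 30, 28, 28, 25, 22, 8, -1, -1, -2, 0, -2, -1, -1, 12, 27, 30, 21, 13, 10, 10, 9, 10, 11, 13, 11, 14, 14, 15, 18, 18]
204 [19, 19, 21, 21, 31, 41, 41, 41, 41, 42, 41, 41, 40, 41, 40, 32, 26, 24, 21, 16, 8, 0, -2, -1, -1, -1, -3, -1, 8, 23, 31, 23, 13, 11, 10, 9, 11, 12, 16, 22, 27, 29, 30, 27, 23]
206 [21, 21, 20, 22, 31,
[... 674 characters left out ...]
, 2, 2, 3, 3, 8]
214 [20, 20, 24, 34, 42, 40, 42, 43, 41, 44, 44, 44, 44, 44, 43, 40, 38, 28, 18, 16, 14, 11, 11, 12, 11, 11, 10, 9, 9, 10, 11, 9, 10, 10, 7, 3, 2, 2, 1, 2, 3, 2, 1, 0, 3]
216 [21, 25, 31, 36, 35, 34, 38, 42, 43, 43, 43, 42, 42, 43, 43, 40, 39, 31, 20, 14, 7, 5, 5, 5, 7, 8, 8, 10, 8, 10, 13, 13, 12, 12, 9, 5, 1, 0, -4, -2, -2, -1, -3, -1, 2]
218 [23, 27, 28, 24, 20, 21, 28, 32, 36, 38, 41, 41, 44, 43, 44, 42, 40, 35, 26, 12, 1, 0, 1, 3, 2, 3, 4, 8, 12, 13, 11, 13, 11, 13, 11, 6, 2, -1, -1, -4, -4, -4, -2, -1, 2]
220 [19, 17, 15, 11, 10, 10, 12, 16, 18, 21, 23, 26, 26, 25, 24, 28, 34, 30, 20, 5, 2, 3, 5, 4, 3, 0, 2, 5, 9, 12, 12, 13, 13, 11, 9, 7, 0, 0, 1, -3, -1, -3, 0, 0, 0]
```

drive_tool(
  dr=[
    [0,0,0],
    [0,0,0],
    [0,0,0],
    [0,0,0],
    [0,0,0],
    [0,0,0],
    [0,0,0],
    [0,0,0],
    [0,0,0],
    [0,0,0],
  ],
  dp=[
    [0.01,0,-0.2],
    [0,0,-0.25],
    [0,0,-0.25],
    [0,0,-0.2],
    [0,0,-0.1],
    [0,0,-0.05],
    [0,0,0],
    [0,0,0],
    [0,0,0],
    [0,0,0],
  ],
  claw=[0.45,0.45,0.45,0.45,0.45,0.45,0.45,0.45,0.45,0.45],
)

```text
clock: 23.4
position: [465.2, 88.9, 79.2]
eef_rot: [[-0.956, 0.295, 0.001], [0.295, 0.956, 0.0], [-0.001, 0.0, -1.0]]
wrist_force: [-0.6, 0.2, -0.4]
grip_width: 39.5
finger_force: 0.0
```

drive_tool(
  dr=[
    [0,0,0],
    [0,0,0],
    [0,0,0],
    [0,0,0],
    [0,0,0],
    [0,0,0],
    [0,0,0],
    [0,0,0],
    [0,0,0],
    [0,0,0],
  ],
  dp=[
    [0,0,0],
    [0,0,0],
    [0,0,0],
    [0,0,0],
    [0,0,0],
    [0,0,0],
    [0,0,0],
    [0,0,0],
    [0,0,0],
    [0,0,0],
  ],
  claw=[0.35,0.3,0.25,0.2,0.15,0.1,0.08,0.08,0.08,0.08],
)

```text
clock: 24.4
position: [465.0, 88.9, 79.0]
eef_rot: [[-0.956, 0.295, 0.0], [0.295, 0.956, 0.0], [-0.0, 0.0, -1.0]]
wrist_force: [0.5, 0.3, -0.0]
grip_width: 13.5
finger_force: 30.0
```

```bash
python3 - <<'E'
from workcell import r
o=r.get_obs();print(o['position'],o['wrist_force'],o['wrist_torque'],o['grip_width'],o['finger_force'])
E
```

```text
[465.00516024  88.94775976  78.9560263 ] [ 0.4558474   0.29317408 -0.00891832] [-0.00451324 -0.14659683  0.08396888] 13.528712561729023 29.993441104888916
```

The knob is gripped at 13.5 mm with no side force. I'll turn it +60° smoothly.

drive_tool(
  dr=[
    [0,0,0.2],
    [0,0,0.4],
    [0,0,0.5],
    [0,0,0.6],
    [0,0,0.6],
    [0,0,0.6],
    [0,0,0.6],
    [0,0,0.6],
    [0,0,0.6],
    [0,0,0.6],
  ],
  dp=[
    [0,0,0],
    [0,0,0],
    [0,0,0],
    [0,0,0],
    [0,0,0],
    [0,0,0],
    [0,0,0],
    [0,0,0],
    [0,0,0],
    [0,0,0],
  ],
  claw=[0.08,0.08,0.08,0.08,0.08,0.08,0.08,0.08,0.08,0.08],
)

```text
clock: 25.4
position: [465.0, 88.7, 79.0]
eef_rot: [[-0.967, -0.256, -0.0], [-0.256, 0.967, -0.0], [0.0, -0.0, -1.0]]
wrist_force: [-1.0, -0.3, -0.0]
grip_width: 13.7
finger_force: 30.0
```

drive_tool(
  dr=[
    [0,0,0.6],
    [0,0,0.6],
    [0,0,0.6],
    [0,0,0.6],
    [0,0,0.6],
    [0,0,0.5],
    [0,0,0.5],
    [0,0,0.4],
    [0,0,0.3],
    [0,0,0],
  ],
  dp=[
    [0,0,0],
    [0,0,0],
    [0,0,0],
    [0,0,0],
    [0,0,0],
    [0,0,0],
    [0,0,0],
    [0,0,0],
    [0,0,0],
    [0,0,0],
  ],
  claw=[0.08,0.08,0.08,0.08,0.08,0.08,0.08,0.08,0.08,0.08],
)

```text
clock: 26.4
position: [465.1, 88.5, 79.0]
eef_rot: [[-0.733, -0.68, -0.0], [-0.68, 0.733, -0.001], [0.0, -0.0, -1.0]]
wrist_force: [-0.5, -1.5, 2.2]
grip_width: 13.6
finger_force: 30.0
```

```bash
python3 - <<'E'
from h import *
b=cap('side')
o=r.get_obs();print(o['clock'],o['position'],o['wrist_force'],o['wrist_torque'],o['grip_width'],np.degrees(np.arctan2(o['eef_rot'][1][1],o['eef_rot'][0][1])),np.round(o['q'],1))
E
```

```text
26.45 [465.08424348  88.50020645  78.97293545] [-0.60798864 -2.05309648  1.7347795 ] [-0.46197628 -0.07341962  0.11371829] 13.822767306936491 132.82445404575057 [ 30.1  31.9 -60.3 119.8  37.2  49.5  80.6]
```

drive_tool(
  dr=[
    [0,0,0],
    [0,0,0],
    [0,0,0],
    [0,0,0],
    [0,0,0],
    [0,0,0],
    [0,0,0],
    [0,0,0],
    [0,0,0],
    [0,0,0],
  ],
  dp=[
    [0,0,0],
    [0,0,0],
    [0,0,0],
    [0,0,0],
    [0,0,0],
    [0,0,0.1],
    [0,0,0.3],
    [0,0,0.5],
    [0,0,0.5],
    [0,0,0.5],
  ],
  claw=[0.25,0.4,0.42,0.42,0.42,0.42,0.42,0.42,0.42,0.42],
)

```text
clock: 27.45
position: [465.0, 89.2, 156.6]
eef_rot: [[-0.733, -0.68, 0.0], [-0.68, 0.733, 0.0], [-0.0, -0.0, -1.0]]
wrist_force: [0.4, 0.1, -0.6]
grip_width: 36.1
finger_force: 0.0
```

drive_tool(
  dr=[
    [0,0,0],
    [0,0,0],
    [0,0,0],
    [0,0,0],
    [0,0,0],
    [0,0,0],
    [0,0,0],
    [0,0,0],
    [0,0,0],
    [0,0,0],
  ],
  dp=[
    [0,0,1],
    [0,0,1],
    [0,0,1],
    [0.5,0.2,0.5],
    [0.8,0.2,0],
    [0.8,0.2,0],
    [0.8,0.2,0],
    [0.8,0.2,0],
    [0.4,0,0],
    [0,0,0],
  ],
  claw=[0.42,0.42,0.42,0.42,0.42,0.42,0.42,0.42,0.42,0.42],
)

```text
clock: 28.45
position: [630.3, 129.1, 295.1]
eef_rot: [[-0.734, -0.68, -0.0], [-0.68, 0.734, 0.002], [-0.001, 0.002, -1.0]]
wrist_force: [0.1, -0.7, 0.5]
grip_width: 36.5
finger_force: 0.0
```

```bash
python3 - <<'E'
from h import *
a=cap('top');b=cap('side');o=r.get_obs();print(o['clock'],o['position'])
T=a['img'];S=b['img'];np.savez('end.npz',a=T,b=S)
I0=cv2.imread('pics/top0.png')[...,::-1];S0=cv2.imread('pics/side0.png')[...,::-1]
th=np.radians(163.2);V=np.array([464.9+55*np.cos(th),89.8+55*np.sin(th)]);print('view',V)
print('expected loupe side px z49,81',proj(b,[[*V,49],[*V,81]]),'top',proj(a,[[*V,58],[*V,81]]))
g=S.max(2);m=(g<60).astype(np.uint8)[205:270,135:215];n,l,st,ce=cv2.connectedComponentsWithStats(m)
for i in range(1,n):
    if st[i,4]>25: print('side dark',st[i]+[135,205,0,0,0],ce[i]+[135,205])
g=T.max(2);m=(g<60).astype(np.uint8)[228:312,298:380];n,l,st,ce=cv2.connectedComponentsWithStats(m)
for i in range(1,n):
    if st[i,4]>25: print('top dark',st[i]+[298,228,0,0,0],ce[i]+[298,228])
for n_,d in(('top',np.abs(T.astype(int)-I0).max(2)),('side',np.abs(S.astype(int)-S0).max(2))):
    print(n_,'diff boxes')
    k,l,st,ce=cv2.connectedComponentsWithStats((cv2.medianBlur(d.astype(np.uint8),3)>40).astype(np.uint8))
    for i in range(1,k):
        if st[i,4]>40: print(st[i])
E
```

```text
28.55 [628.32660968 129.33115816 295.46420486]
view [412.24742764 105.69674883]
expected loupe side px z49,81 [[154.41225361 242.12263647]
 [152.01957225 229.01974387]] top [[329.5604806  295.13843987]
 [331.19877584 295.48080499]]
side dark [191 214  12  11  93] [196.01075269 219.30107527]
side dark [167 223  22  18 228] [177.25       231.93859649]
side dark [148 231  15  14 130] [154.02307692 238.40769231]
top dark [327 232   8  19  68] [330.20588235 239.26470588]
top dark [339 238  11  11  55] [345.2        244.07272727]
top dark [298 259  21  12  92] [305.48913043 262.07608696]
top dark [329 259  21  19 130] [338.66923077 267.83076923]
top dark [357 258  11  10  44] [362.90909091 263.47727273]
top dark [320 286  18  19 216] [328.33333333 295.45833333]
top diff boxes
[376   0  35  10 166]
[ 356    0  145   85 4750]
[350  22  14  13  67]
[  256    42   256   250 18086]
[459  48  16  18  57]
[338  53  14  10  47]
[424  65  34  11 134]
[405  80  17  13 120]
[417  89  27  24 215]
[463  96  14   5  54]
[486 143  13  15 153]
[255 146  14   8  75]
[ 422  157   90   91 1151]
[498 174  14  11  77]
[325 232  30  48 697]
[300 265  21  20 338]
[211 275  18  19 273]
[347 279  21  22 357]
[320 285  19  21 287]
[382 293   6  15  55]
[ 378  322  134   62 2911]
side diff boxes
[ 214    0  109  111 6041]
[268  94  13  24 287]
[179 190  16  17 185]
[ 173  221  211  156 7225]
[144 227  19  21 274]
[181 234   9   7  47]
[167 237  11   6  48]
[188 239  12  12  77]
[196 243  21  15 188]
[144 252  21  15 135]
[ 10 259  18   9  97]
[207 264  12   8  83]
[158 271  12   9  80]
[ 96 301  16  14  52]
[153 303  26  30 520]
[142 307   7   8  42]
[ 46 330  30  26 140]
[129 352  11  18 119]
[ 51 359  23  18 169]
```

The loupe now shows at the view place: top (328,295), expected (330,295). The bystanders show no image change. I'll check the wheel angle from the lenses and then hand in.

```bash
python3 - <<'E'
from h import *
a=cap('top')
im=a['img'][...,::-1][228:312,298:380].astype(int)
m=((im[...,0]-im[...,2]>4)&(im[...,1]-im[...,2]>6)&(im.max(2)>95)).astype(np.uint8)
n,l,st,ce=cv2.connectedComponentsWithStats(m);ok=[]
for i in range(1,n):
    if st[i,4]>90:
        p=onz(a,ce[i]+[298,228],53)[:2]-[464.9,89.4];t=np.degrees(np.arctan2(p[1],p[0]));print(st[i,4],np.hypot(*p).round(1),t.round(1));ok.append(abs((t-103.2+30)%60-30)<3)
print(ok,r.get_obs()['wrist_force'])
if len(ok)>=2 and all(ok): print(r.close_job())
E
```

```text
178 54.9 43.0
180 55.1 103.6
181 55.7 -136.7
[np.True_, np.True_, np.True_] [-0.365519    0.64297323  0.31998738]
the job is handed in; nothing more can be done
None
```

The job is handed in at about 29 s: the loupe was lowered into the loading seat and released, and the wheel turned one click so the loupe rests over the dish, with the lenses reading within 0.5° of the click and the flux pot, wooden box and dark tin unmoved in the final images.

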